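# Nest the graded steel tubs on the pine shelf

## Robot

A 6-joint arm with a two-finger parallel gripper is mounted at the origin on the work surface. World frame = base frame: x ahead of the robot, y to its left, z up, the work surface at z = 0. Lengths are in m, angles in rad, forces in N, time in s.
With the tool pointing down it reaches from about 0.275 to 0.75 m from the base axis. Payload 10.2 kg.
Tool frame: the origin (TCP) lies midway between the tips of the shut fingers; the grasp point (between the pads) lies 19 mm behind it (env.tcp_to_grasp is the distance from the TCP to the grasp point, in m); z points along the fingers, y is the line along which they close (so a half turn about z gives the same grasp; the last joint's range is limited). The gripper opens to 85 mm and grips with 20 to 120 N. Pads are 22 mm wide; open, the fingers measure 114 mm over their backs; the gripper's body (76 mm by 85 mm) begins 54 mm behind the grasp point. The pads swing forward as they close: fully open they stand 13 mm farther back than shut.
Start: joints at [1.117, 0.313, 1.498, -0, 1.331, -0.223], TCP at [0.12, 0.511, 0.231] pointing down, gripper open.
Joint ranges: [-2.94, 2.94], [-0.97, 2.17], [0.19, 2.56], [-1.23, 4.37], [0.02, 3.11], [-2.88, 2.88]. Speed limits (rad/s): [2.39, 2.39, 3.01, 3.14, 3.14, 3.14].

## Interface

Orientations are given as a unit quaternion [x, y, z, w].
In Python, from bench import env, viewer gives the robot as it stands.
- The arm moves only by the tool arm_command, never from a script. Its argument "motion" is a list of rows, each a list of 3 entries, a list of its own where there are three numbers: the shift along the tool's x, y, z in mm, then the turn, a rotation vector about the tool's x, y, z in degrees, then the closure, from 0 (fully open) to 1 (shut). A call has 1 to 8 rows; each row is the pose to reach, as a shift and turn from the pose commanded when the call began, along the tool's axes at that moment; what a row does not reach only later rows make up. A row lasts 1/12 s, in which the tool goes at most 41.7 mm and 7.16 degrees, less where a joint would pass 70% of its speed; a pose out of reach is approached as far as the arm can. A call with a gripper value outside its range is refused whole. The fingers move at their own pace and stop on an object; the grip force is fixed at half the most. Time passes only in rows, so rows that repeat a pose let the fingers close. It gives the time, the measured TCP pose, the force, the opening and the grip force at its end, in the units of the state.
- env.read_state(): the state, without advancing time (a new reading comes with each control period).
- viewer.grab_frame(name): name is "scene" or "top"; returns (picture, depth): 400x640x3 uint8, blue, green, red; 400x640 float32, m along the optical axis (not along the pixel's ray), 0 where there is no reading.
- viewer.calibration(name): a dict with "fx", "fy", "cx", "cy" (pixels), "T" (4x4, takes a point from camera to world coordinates). Camera axes: x right, y down, z forward; pixel columns grow to the right and rows downward; lengths in m; the calibration is good to about 2 mm. A picture is of the moment at which its call begins. calibration takes no time and is no camera call.
- env.job_done(): hands the job in; it is judged then, once.
The state is a dict: "time_s": time; "joint_positions": joint angles; "joint_vel": joint speeds; "tau": joint torques, N m; "position": TCP position; "tcp_rot": TCP orientation; "wrist_force": force on the tool from outside, world axes, zero at the start; "ft_torque": the same for the moment, N m; "opening": opening from 0.0 (shut) to 1.0 (fully open); "grip_force": force on a finger pad.
Only numpy, scipy, OpenCV 4.12 (cv2) and the standard library are available. Lean on these libraries where they do the work, as an engineer would, in place of code of your own. Each camera call takes 0.05 s, during which the arm holds its last target. There are 200 camera calls.

## Task

Nest the three open stainless-steel tubs on the pine top: first stand the middle-sized one inside the low wide one and let go of it, then stand the tall narrow one inside the middle one. All three must end upright on each other's floors with the wide one still about where it stood, and the blue ceramic bowl must be left alone.

Things in the scene. Friction and masses are not known exactly. Their poses are not given: they have to be found in the camera images.
- wide_tub: Low wide round stainless-steel tub, open at the top, straight walls: outer diameter 92 mm, inner diameter 84 mm, height 45 mm, floor 4 mm thick, 0.3 kg, loose, stands upright on the work surface. Origin: centre of its underside; z up along its axis. The three tubs stand roughly in a row across the robot's front, in any order, at least 80 mm apart axis to axis.
- middle_tub: Middle-sized round stainless-steel tub, open at the top, straight walls: outer diameter 60 mm, inner diameter 54 mm, height 84 mm, floor 4 mm thick, about 0.16 kg, loose, stands upright. Fits in the wide tub with 12 mm to spare all round; when nested its top stands 43 mm above the wide tub's rim, and 88 mm above the work surface. Origin: centre of its underside; z up along its axis.
- narrow_tub: Tall narrow round stainless-steel tub, open at the top, straight walls: outer diameter 34 mm, height 122 mm, about 0.1 kg, loose, stands upright. Fits in the middle tub with 10 mm to spare all round; when nested its top stands 42 mm above the middle tub's rim, and 130 mm above the work surface. Origin: centre of its underside; z up along its axis.
- blue_bowl: Blue ceramic bowl, rim diameter 124 mm, height 52 mm, a bystander farther from the robot than the tubs; not to be disturbed. Origin: centre of its underside. Other bystanders, not listed: a clear glass jar with a rubber-edged lid, an upturned stainless sieve with a flat handle, and a steel lighter holder beside a push-button igniter fixed to the surface; each is at least 50 mm clear of the tubs.

How it is judged:
On the way, in this order (a step that is already met when the one before it is completed fails the run):
1. the middle tub stands inside the wide one, released (horizontal distance between middle_tub and wide_tub below 0.015 m and z of middle_tub in the frame of wide_tub between 0 and 0.012 m and angle between middle_tub's own z axis and vertical below 0.15 rad and contact force between the fingers and middle_tub below 0.3 N), for 0.2 s.
2. the narrow tub stands inside the middle one, which is still inside the wide one (horizontal distance between middle_tub and wide_tub below 0.015 m and z of middle_tub in the frame of wide_tub between 0 and 0.012 m and angle between each of middle_tub, narrow_tub's own z axis and vertical below 0.15 rad and horizontal distance between narrow_tub and middle_tub below 0.015 m and z of narrow_tub in the frame of middle_tub between 0 and 0.012 m), for 0.2 s.
At the end, for the whole second after the job is handed in: Middle tub on the wide one's floor, narrow tub on the middle one's floor: axes within 15 mm, underside under 12 mm above that of the tub around it, within 8 degrees of upright, at rest; wide tub upright (5 degrees), within 50 mm of its start; blue bowl within 30 mm of its start (all of step 2 and angle between wide_tub's own z axis and vertical below 0.1 rad and distance of wide_tub from where it was at the start of the episode below 0.05 m and distance of blue_bowl from where it was at the start of the episode below 0.03 m and linear speed of each of wide_tub, middle_tub, narrow_tub below 0.02 m/s); the robot touches nothing.
It fails at once if the blue bowl is shifted by more than 30 mm (distance of blue_bowl from where it was at the start of the episode above 0.03 m).
It also fails if it takes over 54 s, if anything falls off the work surface, if the arm or the gripper's body presses on something with over 40 N, if the wrist force passes 120 N, or if a joint passes its speed limit or range.

## Working session

There is one attempt and no reset: what is moved stays moved. The work goes in short steps, Python scripts to look and compute and a tool call to move; the robot and the scene stay as the last step left them, time stands still between calls to the robot, and variables do not carry over. Pictures are saved under pics/ and viewed, at most 10 in all, crops included, and the job is handed in when it is done.

Besides the shell and the picture viewer there is one more tool, called as name([rows], argument=value, ...), one row to a line, values as JSON. arm_command: Moves the arm, as the interface text tells. Its arguments: {"type":"object","properties":{"motion":{"type":"array"}},"required":["motion"]}

```bash
mkdir -p pics; ls; python3 - <<'E'
from bench import env, viewer
import cv2
for n in("scene","top"):
    im,d=viewer.grab_frame(n); cv2.imwrite(f"pics/{n}0.png",im)
    import numpy as np; np.save(f"{n}0.npy",d)
    c=viewer.calibration(n); print(n,c)
print(env.read_state())
E
```

```text
pics
scene {'fx': 363.2400551309216, 'fy': 363.2400551309216, 'cx': 317.61020711575776, 'cy': 196.15195601254908, 'T': array([[-0.90642968,  0.3766462 , -0.19110958,  0.72870996],
       [ 0.42232188,  0.80244762, -0.42157091,  0.32550612],
       [-0.00542766, -0.46283415, -0.88642828,  0.61653609],
       [ 0.        ,  0.        ,  0.        ,  1.        ]])}
top {'fx': 500.21526598047006, 'fy': 500.21526598047006, 'cx': 316.1675495981989, 'cy': 208.5207442312272, 'T': array([[ 0.01805884, -0.98121792,  0.19205541,  0.37984891],
       [-0.9998151 , -0.01899125, -0.003015  ,  0.04044752],
       [ 0.00660574, -0.19196545, -0.98137945,  1.06121529],
       [ 0.        ,  0.        ,  0.        ,  1.        ]])}
{'time_s': 0.1, 'joint_positions': array([ 1.11658774e+00,  3.13417173e-01,  1.49834816e+00, -4.69266445e-05,
        1.33099790e+00, -2.23396108e-01]), 'joint_vel': array([ 0.00026495, -0.00095065, -0.0028617 ,  0.00109998, -0.0014026 ,
       -0.00059189]), 'tau': array([ 2.00119728e-03, -4.12898433e+01, -2.60144091e+01, -2.30106352e-04,
        3.02287772e-03, -1.04635643e-05]), 'position': array([0.12002312, 0.51086384, 0.23078534]), 'tcp_rot': array([ 1.15144666e-01,  9.93348561e-01, -5.59591665e-04, -1.73032256e-04]), 'wrist_force': array([-0.12014453,  0.6755439 , -0.5825274 ]), 'ft_torque': array([0.01253064, 0.00234517, 0.0337495 ]), 'grip_force': 0.0, 'opening': 1.003374404658877}
```

View pics/top0.png

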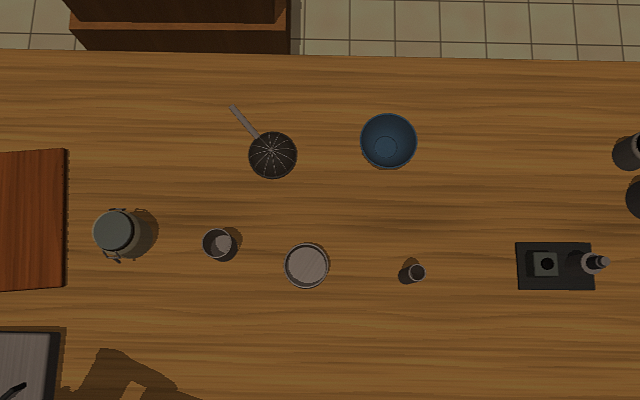

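View pics/scene0.png

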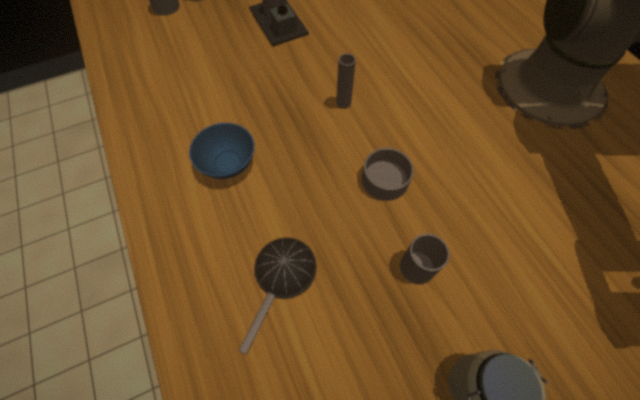

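The top view shows the middle tub at about (218,243), the wide tub at (306,265), the narrow tub at (417,272) and the blue bowl at (388,140). Next I measure the rims from depth.

```bash
cat > h.py <<'E'
import numpy as np, cv2
from bench import env, viewer
def cloud(n,d):
    c=viewer.calibration(n); v,u=np.mgrid[:400,:640]
    p=np.stack([(u-c["cx"])/c["fx"]*d,(v-c["cy"])/c["fy"]*d,d],-1)
    return p@c["T"][:3,:3].T+c["T"][:3,3]
def rim(n,d,xy,h,r,tol=.006):
    P=cloud(n,d)[d>0]
    s=P[(np.hypot(*(P[:,:2]-xy).T)<r+.03)&(abs(P[:,2]-h)<tol)]
    if len(s)<5: return len(s),None
    from scipy.optimize import least_squares
    # circle of mean rim radius
    f=least_squares(lambda c:np.hypot(*(s[:,:2]-c).T)-r,s[:,:2].mean(0),loss="soft_l1",f_scale=.002)
    return len(s),f.x.round(4),s.min(0).round(3),s.max(0).round(3),float(np.sqrt(np.mean(f.fun**2)).round(4))
E
python3 - <<'E'
from h import *
d=np.load("top0.npy");ds=np.load("scene0.npy");c=viewer.calibration("top")
for nm,(u,v),h,r in(("mid",(218,243),.084,.0285),("wide",(306,265),.045,.044),("nar",(417,272),.122,.016)):
    ray=c["T"][:3,:3]@np.array([(u-c["cx"])/c["fx"],(v-c["cy"])/c["fy"],1]);o=c["T"][:3,3]
    p=(o+ray*(h-o[2])/ray[2])[:2]
    print(nm,"ray",p.round(4)); print(rim("top",d,p,h,r)); print(rim("scene",ds,p,h,r))
for n in("top",):
    P=cloud(n,d); print(P[140,388],P[155,272],P[230,114],P[262,545],P[262,597])
E
```

```text
mid ray [0.4985 0.2287]
(173, array([0.4992, 0.2318]), array([0.471, 0.203, 0.078]), array([0.528, 0.261, 0.087]), 0.0011)
(326, array([0.5005, 0.2317]), array([0.47 , 0.202, 0.078]), array([0.53 , 0.261, 0.086]), 0.001)
wide ray [0.4618 0.0558]
(285, array([0.4619, 0.0563]), array([0.418, 0.011, 0.039]), array([0.507, 0.101, 0.051]), 0.0013)
(408, array([0.4633, 0.0564]), array([0.417, 0.009, 0.039]), array([0.508, 0.102, 0.047]), 0.0013)
nar ray [ 0.4464 -0.1531]
(103, array([ 0.4459, -0.1531]), array([ 0.43 , -0.171,  0.116]), array([ 0.462, -0.137,  0.126]), 0.0013)
(121, array([ 0.4473, -0.1534]), array([ 0.43 , -0.171,  0.116]), array([ 0.464, -0.137,  0.124]), 0.0013)
[ 0.74471893 -0.11921305  0.0032413 ] [0.69512054 0.13360308 0.03527896] [0.51546146 0.4210288  0.11769923] [ 0.47502986 -0.42085995  0.06475631] [ 0.47260376 -0.49951843  0.1095478 ]
```

arm_command([
  [[-30,-13,0],[0,0,0],0],
  [[-70,-30,0],[0,0,0],0],
  [[-108,-46,0],[0,0,0],0],
  [[-146,-62,0],[0,0,0],0],
  [[-184,-78,0],[0,0,0],0],
  [[-222,-94,0],[0,0,0],0],
  [[-260,-110,0],[0,0,0],0],
  [[-298,-126,0],[0,0,0],0],
])

```text
time_s: 0.77
position: [0.3826, 0.3186, 0.2312]
tcp_rot: [0.115, 0.993, -0.0, -0.0]
wrist_force: [-0.1, 1.6, -0.2]
opening: 1.002
grip_force: 0.0
```

arm_command([
  [[-34,-15,10],[0,0,0],0],
  [[-68,-30,25],[0,0,0],0],
  [[-102,-45,45],[0,0,0],0],
  [[-122,-53,65],[0,0,0],0],
  [[-136,-59,80],[0,0,0],0],
  [[-136,-59,80],[0,0,0],0],
  [[-136,-59,80],[0,0,0],0],
  [[-136,-59,80],[0,0,0],0],
])

```text
time_s: 1.43
position: [0.5, 0.2323, 0.1521]
tcp_rot: [0.115, 0.993, 0.0, 0.0]
wrist_force: [-0.6, -0.1, 0.8]
opening: 1.003
grip_force: 0.0
```

```bash
cat > go.py <<'E'
import sys
from h import *
from scipy.spatial.transform import Rotation as R
s=env.read_state(); t=np.array([float(a) for a in sys.argv[1:4]])
print(s["time_s"],s["position"].round(4),"tool mm",(R.from_quat(s["tcp_rot"]).inv().apply(t-s["position"])*1000).round(1))
E
python3 go.py .500 .2318 .052
```

```text
1.4333 [0.5    0.2323 0.1521] tool mm [-1.000e-01 -5.000e-01  1.001e+02]
```

arm_command([
  [[0,0,18],[0,0,0],0],
  [[0,0,38],[0,0,0],0],
  [[0,0,58],[0,0,0],0],
  [[0,0,78],[0,0,0],0],
  [[0,0,92],[0,0,0],0],
  [[0,0,100],[0,0,0],0],
  [[0,0,100],[0,0,0],0],
  [[0,0,100],[0,0,0],0],
])

```text
time_s: 2.1
position: [0.5004, 0.2323, 0.0523]
tcp_rot: [0.115, 0.993, 0.0, 0.001]
wrist_force: [0.7, 0.3, -0.3]
opening: 1.006
grip_force: 0.0
```

arm_command([
  [[0,0,0],[0,0,0],0.15],
  [[0,0,0],[0,0,0],0.2],
  [[0,0,0],[0,0,0],0.25],
  [[0,0,0],[0,0,0],0.3],
  [[0,0,0],[0,0,0],0.4],
  [[0,0,0],[0,0,0],0.4],
  [[0,0,0],[0,0,0],0.4],
  [[0,0,0],[0,0,0],0.4],
])

```text
time_s: 2.77
position: [0.5007, 0.2317, 0.0521]
tcp_rot: [0.115, 0.993, 0.0, 0.001]
wrist_force: [-1.2, -2.3, 6.1]
opening: 0.673
grip_force: 64.6
```

arm_command([
  [[0,0,-5],[0,0,0],0.4],
  [[0,0,-15],[0,0,0],0.4],
  [[0,0,-30],[0,0,0],0.4],
  [[0,0,-45],[0,0,0],0.4],
  [[0,0,-60],[0,0,0],0.4],
  [[0,0,-72],[0,0,0],0.4],
  [[0,0,-80],[0,0,0],0.4],
  [[0,0,-80],[0,0,0],0.4],
])

```text
time_s: 3.43
position: [0.501, 0.2319, 0.1333]
tcp_rot: [0.115, 0.993, 0.001, 0.002]
wrist_force: [-0.5, 0.1, -0.5]
opening: 0.679
grip_force: 64.2
```

```bash
python3 go.py .4626 .0564 .132; python3 - <<'E'
from h import *
d=viewer.grab_frame("top"); cv2.imwrite("pics/t1.png",d[0][150:350,120:440]); ds=viewer.grab_frame("scene")[1]
for n,dd in(("top",d[1]),("scene",ds)): print(rim(n,dd,[.5,.2318],.164,.0285,.008))
E
```

```text
3.4333 [0.501  0.2319 0.1333] tool mm [  -2.8 -179.7    1.1]
(0, None)
(366, array([0.5008, 0.2332]), array([0.485, 0.19 , 0.156]), array([0.53 , 0.273, 0.172]), 0.0045)
```

arm_command([
  [[0,-12,0],[0,0,0],0.4],
  [[-1,-36,0],[0,0,0],0.4],
  [[-1,-66,0],[0,0,0],0.4],
  [[-2,-98,0],[0,0,0],0.4],
  [[-2,-130,0],[0,0,0],0.4],
  [[-3,-156,0],[0,0,0],0.4],
  [[-3,-172,0],[0,0,0],0.4],
  [[-3,-180,0],[0,0,0],0.4],
])

```text
time_s: 4.2
position: [0.461, 0.0537, 0.1307]
tcp_rot: [0.116, 0.993, -0.0, -0.001]
wrist_force: [0.2, -0.3, -1.1]
opening: 0.673
grip_force: 64.4
```

arm_command([
  [[0,0,0],[0,0,0],0.4],
  [[0,0,0],[0,0,0],0.4],
  [[0,0,0],[0,0,0],0.4],
])

```text
time_s: 4.45
position: [0.462, 0.0565, 0.1311]
tcp_rot: [0.115, 0.993, 0.0, -0.0]
wrist_force: [0.1, -0.2, -1.6]
opening: 0.673
grip_force: 64.4
```

```bash
python3 go.py .4626 .0564 .057; python3 - <<'E'
from h import *
im,ds=viewer.grab_frame("scene"); cv2.imwrite("pics/s1.png",cv2.resize(im[50:300,230:530],None,fx=2,fy=2))
it,dt=viewer.grab_frame("top")
for n,d in(("scene",ds),("top",dt)): print(rim(n,d,[.4626,.0564],.045,.044))
E
```

```text
4.45 [0.462  0.0565 0.1311] tool mm [-0.6  0.  74.1]
(283, array([0.463 , 0.0563]), array([0.417, 0.009, 0.039]), array([0.508, 0.102, 0.047]), 0.0013)
(46, array([0.4625, 0.0566]), array([0.422, 0.023, 0.04 ]), array([0.443, 0.098, 0.05 ]), 0.0012)
```

View pics/s1.png

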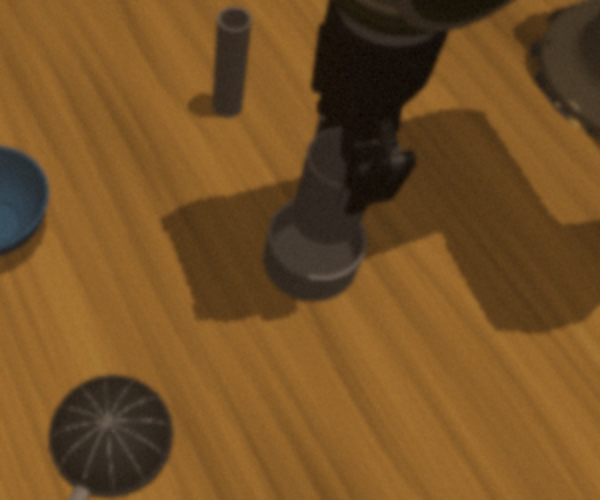

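The crop shows the middle tub held upright in the fingers, centred over the wide tub (about (315,250)). I lower it now.

arm_command([
  [[-1,0,10],[0,0,0],0.4],
  [[-1,0,24],[0,0,0],0.4],
  [[-1,0,40],[0,0,0],0.4],
  [[-1,0,54],[0,0,0],0.4],
  [[-1,0,64],[0,0,0],0.4],
  [[-1,0,70],[0,0,0],0.4],
  [[-1,0,73],[0,0,0],0.4],
  [[-1,0,74],[0,0,0],0.4],
])

```text
time_s: 5.22
position: [0.4629, 0.0558, 0.0568]
tcp_rot: [0.115, 0.993, 0.0, -0.0]
wrist_force: [0.5, -0.0, -2.3]
opening: 0.673
grip_force: 64.4
```

arm_command([
  [[0,0,0],[0,0,0],0.4],
  [[0,0,0],[0,0,0],0.4],
  [[0,0,0],[0,0,0],0.4],
])

```text
time_s: 5.47
position: [0.4633, 0.0556, 0.0577]
tcp_rot: [0.115, 0.993, -0.0, 0.0]
wrist_force: [-0.0, 0.8, -1.7]
opening: 0.677
grip_force: 64.4
```

arm_command([
  [[0,0,1],[0,0,0],0.4],
  [[0,0,1.5],[0,0,0],0.4],
  [[0,0,1.5],[0,0,0],0.4],
  [[0,0,1.5],[0,0,0],0.25],
  [[0,0,1.5],[0,0,0],0.2],
  [[0,0,1.5],[0,0,0],0.1],
  [[0,0,1.5],[0,0,0],0],
  [[0,0,1.5],[0,0,0],0],
])

```text
time_s: 6.13
position: [0.463, 0.0556, 0.0558]
tcp_rot: [0.115, 0.993, -0.0, 0.0]
wrist_force: [-0.2, 0.3, 0.6]
opening: 1.001
grip_force: 0.0
```

arm_command([
  [[0,0,0],[0,0,0],0],
  [[0,0,0],[0,0,0],0],
  [[0,0,0],[0,0,0],0],
  [[0,0,-15],[0,0,0],0],
  [[0,0,-40],[0,0,0],0],
  [[0,0,-75],[0,0,0],0],
  [[0,0,-110],[0,0,0],0],
  [[0,0,-130],[0,0,0],0],
])

```text
time_s: 6.8
position: [0.4638, 0.0555, 0.1893]
tcp_rot: [0.115, 0.993, -0.0, 0.002]
wrist_force: [0.9, 0.2, 0.5]
opening: 1.001
grip_force: 0.0
```

```bash
python3 go.py .4466 -.1533 .180
```

```text
6.8 [0.4638 0.0555 0.1893] tool mm [ -31.  -207.2    9.4]
```

arm_command([
  [[-3,-20,0],[0,0,0],0],
  [[-8,-54,0],[0,0,0],0],
  [[-13,-90,0],[0,0,0],0],
  [[-19,-126,0],[0,0,0],0],
  [[-24,-160,0],[0,0,0],0],
  [[-28,-188,0],[0,0,0],0],
  [[-31,-207,0],[0,0,0],0],
  [[-31,-207,0],[0,0,0],0],
])

```text
time_s: 7.47
position: [0.4455, -0.1561, 0.1857]
tcp_rot: [0.117, 0.993, -0.0, 0.0]
wrist_force: [-0.2, -0.0, 0.6]
opening: 0.998
grip_force: 0.0
```

arm_command([
  [[0,0,0],[0,0,0],0],
  [[0,0,0],[0,0,0],0],
])

```text
time_s: 7.63
position: [0.4458, -0.1523, 0.1857]
tcp_rot: [0.115, 0.993, 0.0, -0.0]
wrist_force: [0.0, 0.4, 0.9]
opening: 1.0
grip_force: 0.0
```

```bash
python3 go.py .4466 -.1533 .089; python3 - <<'E'
from h import *
for n in("scene","top"):
    im,d=viewer.grab_frame(n)
    print(n,rim(n,d,[.463,.056],.088,.0285),rim(n,d,[.463,.056],.045,.044),rim(n,d,[.4466,-.1533],.122,.016))
    if n=="top": cv2.imwrite("pics/t2.png",cv2.resize(im[200:330,240:470],None,fx=3,fy=3))
E
```

```text
7.6333 [ 0.4458 -0.1523  0.1857] tool mm [-1.  -0.8 96.7]
scene (258, array([0.4632, 0.0568]), array([0.433, 0.027, 0.082]), array([0.493, 0.086, 0.091]), 0.001) (489, array([0.4631, 0.0561]), array([0.419, 0.01 , 0.039]), array([0.508, 0.101, 0.051]), 0.0102) (114, array([ 0.4473, -0.1539]), array([ 0.43 , -0.171,  0.116]), array([ 0.464, -0.138,  0.124]), 0.0012)
top (156, array([0.462 , 0.0569]), array([0.433, 0.028, 0.082]), array([0.492, 0.086, 0.091]), 0.001) (307, array([0.4618, 0.0562]), array([0.418, 0.011, 0.039]), array([0.507, 0.101, 0.051]), 0.0048) (1, None)
```

View pics/t2.png

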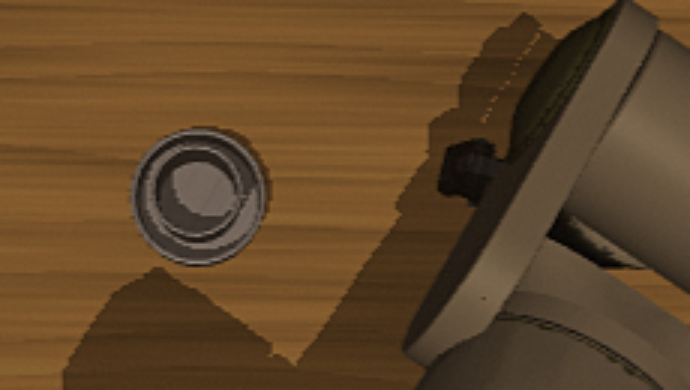

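The middle tub sits concentric inside the wide one (crop (200,195)), and the rim measures 88 mm. Next is the narrow tub.

arm_command([
  [[-1,-1,15],[0,0,0],0],
  [[-1,-1,35],[0,0,0],0],
  [[-1,-1,56],[0,0,0],0],
  [[-1,-1,76],[0,0,0],0],
  [[-1,-1,90],[0,0,0],0],
  [[-1,-1,97],[0,0,0],0],
  [[-1,-1,97],[0,0,0],0.2],
  [[-1,-1,97],[0,0,0],0.3],
])

```text
time_s: 8.4
position: [0.4469, -0.1539, 0.0893]
tcp_rot: [0.115, 0.993, -0.0, 0.0]
wrist_force: [0.3, 0.4, 0.1]
opening: 0.753
grip_force: 0.0
```

arm_command([
  [[0,0,0],[0,0,0],0.4],
  [[0,0,0],[0,0,0],0.45],
  [[0,0,0],[0,0,0],0.5],
  [[0,0,0],[0,0,0],0.55],
  [[0,0,0],[0,0,0],0.6],
  [[0,0,0],[0,0,0],0.7],
  [[0,0,0],[0,0,0],0.7],
  [[0,0,0],[0,0,0],0.7],
])

```text
time_s: 9.07
position: [0.4469, -0.1546, 0.0894]
tcp_rot: [0.115, 0.993, -0.0, 0.001]
wrist_force: [-1.1, -1.0, 5.1]
opening: 0.385
grip_force: 59.5
```

arm_command([
  [[0,0,-6],[0,0,0],0.7],
  [[0,0,-18],[0,0,0],0.7],
  [[0,0,-36],[0,0,0],0.7],
  [[0,0,-56],[0,0,0],0.7],
  [[0,0,-76],[0,0,0],0.7],
  [[0,0,-94],[0,0,0],0.7],
  [[0,0,-106],[0,0,0],0.7],
  [[0,0,-112],[0,0,0],0.7],
])

```text
time_s: 9.73
position: [0.4469, -0.1544, 0.2025]
tcp_rot: [0.115, 0.993, -0.0, 0.001]
wrist_force: [0.2, 0.3, -1.0]
opening: 0.382
grip_force: 59.6
```

```bash
python3 go.py .4626 .0568 .200
```

```text
9.7333 [ 0.4469 -0.1544  0.2025] tool mm [ 33.  209.2   2.3]
```

arm_command([
  [[2,12,0],[0,0,0],0.7],
  [[6,40,0],[0,0,0],0.7],
  [[12,75,0],[0,0,0],0.7],
  [[18,112,0],[0,0,0],0.7],
  [[23,148,0],[0,0,0],0.7],
  [[28,180,0],[0,0,0],0.7],
  [[32,200,0],[0,0,0],0.7],
  [[33,209,0],[0,0,0],0.7],
])

```text
time_s: 10.4
position: [0.4612, 0.0599, 0.1999]
tcp_rot: [0.114, 0.994, 0.0, -0.001]
wrist_force: [0.6, -0.1, -2.1]
opening: 0.382
grip_force: 59.8
```

arm_command([
  [[0,0,0],[0,0,0],0.7],
  [[0,0,0],[0,0,0],0.7],
  [[0,0,0],[0,0,0],0.7],
  [[0,0,0],[0,0,0],0.7],
])

```text
time_s: 10.73
position: [0.4622, 0.0557, 0.2006]
tcp_rot: [0.116, 0.993, -0.0, -0.0]
wrist_force: [-0.1, 0.7, -0.4]
opening: 0.388
grip_force: 59.8
```

```bash
python3 go.py .4626 .0568 .098; python3 - <<'E'
from h import *
im,d=viewer.grab_frame("scene"); cv2.imwrite("pics/s2.png",cv2.resize(im[20:260,270:530],None,fx=2.4,fy=2.4))
P=cloud("scene",d).reshape(-1,3)[(d>0).ravel()]
for a,b in((.117,.135),(.135,.15),(.15,.165)):
    s=P[(np.hypot(*(P[:,:2]-[.4626,.0568]).T)<.03)&(P[:,2]>a)&(P[:,2]<b)]
    from scipy.optimize import least_squares
    print(len(s), least_squares(lambda c:np.hypot(*(s[:,:2]-c).T)-.017,[.4626,.0568],loss="soft_l1",f_scale=.002).x.round(4) if len(s)>5 else "")
E
```

```text
10.7333 [0.4622 0.0557 0.2006] tool mm [-1.000e-01  1.100e+00  1.026e+02]
134 [0.4618 0.0554]
123 [0.4618 0.0554]
128 [0.4618 0.0555]
```

View pics/s2.png

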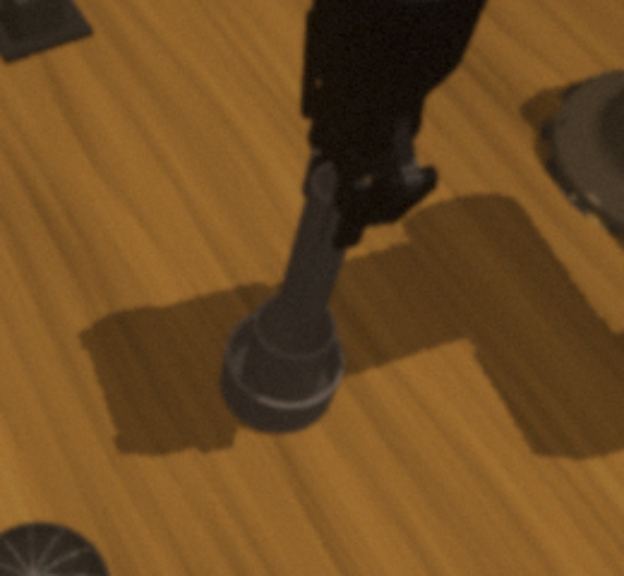

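The narrow tub is held upright over the nest (crop (295,330)), about 1.5 mm off centre. I lower it now.

arm_command([
  [[-1,1,12],[0,0,0],0.7],
  [[-1,1,30],[0,0,0],0.7],
  [[-1,1,50],[0,0,0],0.7],
  [[-1,1,68],[0,0,0],0.7],
  [[-1,1,84],[0,0,0],0.7],
  [[-1,1,94],[0,0,0],0.7],
  [[-1,1,100],[0,0,0],0.7],
  [[-1,1,101],[0,0,0],0.7],
])

```text
time_s: 11.45
position: [0.4631, 0.057, 0.099]
tcp_rot: [0.116, 0.993, -0.0, -0.001]
wrist_force: [-0.6, -0.4, -1.0]
opening: 0.384
grip_force: 59.8
```

arm_command([
  [[0,0,0],[0,0,0],0.7],
  [[0,0,0],[0,0,0],0.7],
  [[0,0,0],[0,0,0],0.7],
])

```text
time_s: 11.7
position: [0.4639, 0.0574, 0.1005]
tcp_rot: [0.115, 0.993, -0.0, 0.001]
wrist_force: [0.5, 0.4, -1.5]
opening: 0.384
grip_force: 59.8
```

arm_command([
  [[0,0,1],[0,0,0],0.7],
  [[0,0,2],[0,0,0],0.7],
  [[0,0,2],[0,0,0],0.7],
  [[0,0,2],[0,0,0],0.7],
])

```text
time_s: 12.03
position: [0.4635, 0.0575, 0.0978]
tcp_rot: [0.115, 0.993, -0.0, 0.0]
wrist_force: [0.1, -0.2, -0.5]
opening: 0.388
grip_force: 59.8
```

arm_command([
  [[0,0,0],[0,0,0],0.55],
  [[0,0,0],[0,0,0],0.45],
  [[0,0,0],[0,0,0],0.3],
  [[0,0,0],[0,0,0],0.15],
  [[0,0,0],[0,0,0],0],
  [[0,0,0],[0,0,0],0],
  [[0,0,0],[0,0,0],0],
  [[0,0,0],[0,0,0],0],
])

```text
time_s: 12.7
position: [0.4635, 0.0575, 0.0978]
tcp_rot: [0.115, 0.993, 0.0, 0.0]
wrist_force: [0.5, 0.0, 0.4]
opening: 0.999
grip_force: 0.0
```

arm_command([
  [[0,0,-5],[0,0,0],0],
  [[0,0,-20],[0,0,0],0],
  [[0,0,-45],[0,0,0],0],
  [[0,0,-75],[0,0,0],0],
  [[0,0,-100],[0,0,0],0],
  [[0,-25,-110],[0,0,0],0],
  [[0,-60,-110],[0,0,0],0],
  [[0,-90,-110],[0,0,0],0],
])

```text
time_s: 13.37
position: [0.4426, -0.0312, 0.2089]
tcp_rot: [0.114, 0.993, -0.0, 0.001]
wrist_force: [-0.1, 0.4, -1.1]
opening: 1.001
grip_force: 0.0
```

arm_command([
  [[0,-30,0],[0,0,0],0],
  [[0,-50,0],[0,0,0],0],
  [[0,-60,0],[0,0,0],0],
  [[0,-60,0],[0,0,0],0],
  [[0,-60,0],[0,0,0],0],
  [[0,-60,0],[0,0,0],0],
  [[0,-60,0],[0,0,0],0],
  [[0,-60,0],[0,0,0],0],
])

```text
time_s: 14.03
position: [0.4293, -0.0877, 0.2078]
tcp_rot: [0.114, 0.993, 0.0, -0.0]
wrist_force: [-0.3, -0.9, 0.0]
opening: 1.003
grip_force: 0.0
```

```bash
python3 - <<'E'
from h import *
for n in("scene","top"):
    im,d=viewer.grab_frame(n)
    print(n,rim(n,d,[.463,.056],.130,.016),rim(n,d,[.463,.056],.088,.0285),rim(n,d,[.463,.056],.045,.044))
    cv2.imwrite(f"pics/{n}9.png",im)
E
```

```text
scene (153, array([0.464 , 0.0578]), array([0.446, 0.041, 0.124]), array([0.48 , 0.074, 0.132]), 0.0013) (271, array([0.4616, 0.055 ]), array([0.433, 0.027, 0.082]), array([0.493, 0.086, 0.094]), 0.0056) (413, array([0.4619, 0.0549]), array([0.417, 0.01 , 0.039]), array([0.509, 0.102, 0.051]), 0.0081)
top (85, array([0.4628, 0.0579]), array([0.447, 0.042, 0.124]), array([0.479, 0.073, 0.135]), 0.0012) (170, array([0.4621, 0.0569]), array([0.433, 0.028, 0.082]), array([0.492, 0.086, 0.094]), 0.0042) (323, array([0.4618, 0.0562]), array([0.418, 0.011, 0.039]), array([0.507, 0.101, 0.051]), 0.0077)
```

View pics/scene9.png

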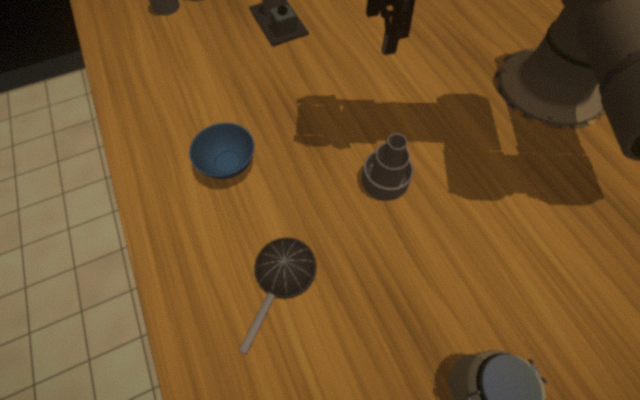

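All three tubs stand nested and upright at about (390,165). The bowl at (222,150) has not moved and the arm is clear.

```bash
python3 -c "
from bench import env
print(env.job_done())"
```

```text
the job is handed in; nothing more can be done
None
```

The job is handed in after about 14 s of the 54 s: in the last pictures all three tubs stand nested, upright and concentric to about 2 mm, with the wide tub where it stood and the blue bowl untouched; the hand-in returned no verdict.

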